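# Latch the end cover onto a filter housing in a record pressing shop

### The arm

A 7-joint arm with a two-finger parallel gripper is mounted at the origin on the work surface. World frame = base frame: x ahead of the robot, y to its left, z up, the work surface at z = 0. Lengths are in m, angles in rad, forces in N, time in s.
With the tool pointing down it reaches from about 0.4 to 0.85 m from the base axis. Payload 4.5 kg.
Tool frame: the origin (TCP) lies between the finger pads; the fingertips stand 8 mm ahead of it and the grasp point (between the pads) lies 11 mm behind it; z points along the fingers, y is the direction in which the jaws open and shut (so a half turn about z gives the same grasp; the last joint's range is limited). The gripper opens to 88 mm and grips with 3 to 60 N. Pads are 18 mm wide; open, the fingers measure 123 mm over their backs; the gripper's body (75 mm by 187 mm) begins 45 mm behind the grasp point.
Start: joints at [-1.226, 0.689, -0.195, 1.565, 0.157, 0.902, -0.215], TCP at [0.191, 0.595, 0.247] pointing down, gripper open.
Joint ranges: [-3.01, 3.01], [-0.46, 2.08], [-1.47, 1.51], [0.13, 2.56], [-1, 4.14], [0.04, 2.09], [-2.66, 2.66]. Speed limits (rad/s): [2.57, 2.57, 3.14, 3.14, 3.14, 3.14, 3.14].

### API

Orientations are given as a unit quaternion [x, y, z, w].
In Python, from plant import r gives the robot as it stands.
- The arm moves only by the tool carry_out, never from a script. Its argument "commands" is a list that holds one entry, the list of rows, each a list of 7 numbers: the turn, a rotation vector about the tool's x, y, z in rad, then the shift along the tool's x, y, z in cm, then the finger opening in cm, from 0 to 8.81. A call has 1 to 10 rows; each row is the pose to reach, as a shift and turn from the pose commanded when the call began, along the tool's axes at that moment; what a row does not reach only later rows make up. A row lasts 1/12 s, in which the tool goes at most 41.7 mm and 7.16 degrees, less where a joint would pass 70% of its speed; a pose out of reach is approached as far as the arm can. A call with a gripper value outside its range is refused whole. The fingers move at their own pace and stop on an object; "force" is the grip in N (left out, the last holds). Time passes only in rows, so rows that repeat a pose let the fingers close. It gives the time, the measured TCP pose, the force and the opening at its end, in the units of the state.
- r.get_state(): the state, without advancing time (a new reading comes with each control period).
- r.snapshot(name): name is "side" or "top" or "wrist"; returns a dict with "pixels" (420x560x3 uint8, red, green, blue), "mtx" (3x3 intrinsics, pixels), "xyz" and "rotation" of the camera in the world. Camera axes: x right, y down, z forward; pixel columns grow to the right and rows downward; lengths in m; the calibration is good to about 2 mm. A picture is of the moment at which its call begins. There is no depth.
- r.finish_job(): hands the job in, once; it reports no verdict.
The state is a dict: "clock": time; "q": joint angles; "qd": joint speeds; "joint_torque": joint torques, N m; "tool_pos": TCP position; "eef_rot": TCP orientation; "contact_force": force on the tool from outside, world axes, zero at the start; "moment": the same for the moment, N m; "opening": opening from 0.0 (shut) to 1.0 (fully open).
Only numpy, scipy, OpenCV 4.12 (cv2) and the standard library are available. Lean on these libraries where they do the work, as an engineer would, in place of code of your own. Each camera call takes 0.05 s, during which the arm holds its last target.

### The job

Close up the dust-filter housing on the bench: first push its end cover gently along the guide rods until it meets the rubber gasket, then bring the sprung hook loop of the toggle latch over, down behind the keeper on the cover and back under its lip so that it stays hooked, and press the lever down until it lies flat and pulls the cover tight. Do not knock about the wrench, the grease jar or the old filter cartridge standing around the housing.

Things in the scene. Friction and masses are not known exactly. Their poses are not given: they have to be found in the camera images.
- filter_housing: Fixed aluminium filter housing, 110 mm wide (its x), 145 mm long (its y, -100 to the mouth face at +45), top at z = 80 mm. Origin on the table top below the latch's pivot; +y, the draw axis, points level out of the mouth to the end cover, z up. The latch lies on top in its plane x = 0. The cover's rods stick out to y = +100 mm at x = +-46 mm, z = 30 mm.
- lever_pivot (a point): The lever's hinge pin on top of the housing, 26 mm above the housing's top (z = 106 mm), axis along the housing's x. Fixed to the housing, same axes as the housing.
- end_cover (a joint): Gap in m between mouth face and end cover: an aluminium plate 110 mm wide, 14 mm thick, z = 8 to 80 mm, sliding along the housing's y on two rods with about 2 N of friction; stays where it is left. The rubber gasket is first touched at 0.006 and springs back to there, 12 N per mm of squeeze; latched it reads about 0.003.
- cover_push (a point): Middle of the cover's outer face, 30 mm below its top edge: a free place to push the cover towards the housing (its -y).
- keeper_seat (a point): Where the centre of the hook's crossbar belongs: against the keeper post's outer (+y) face, which is 3 mm towards -y, and under its lip, 13.5 mm above the cover's top. The keeper is a steel post on the cover, 22 mm wide, topped by a 4 mm thick lip (16.5 to 20.5 mm above the cover's top) overhanging the post 7 mm outwards (+y). Moves with the cover.
- latch_lever (a joint): Angle in rad of the lever, a flat steel bar 20 mm wide, 6 mm thick, 66 mm long from the pivot. 0 = pressed flat, pointing along the housing's -y; grows as raised up and over towards the cover, stop at 1.95. Friction (0.05 N m) keeps it where left. Closing against the gasket takes about 2 to 6 N near its end, then it goes over centre and stays down.
- lever_end (a point): Tip of the lever, 66 mm from the pivot, middle of its thickness.
- latch_hook (a joint): Angle in rad of the hook loop against the lever; pinned on it 16 mm from lever_pivot towards lever_end. Its tilt, positive upwards, is latch_hook - latch_lever; at tilt 0 the crossbar lies 74 mm along +y and 12.5 mm below its pin. A light spring (under 1 N at the bar) throws it up and back to its stop (3.87) unless it is caught under the keeper's lip.
- hook_bar (a point): Centre of the hook loop's crossbar, a 6 mm round steel bar along the housing's x, 44 mm over all; the loop's wire arms run from it to the pin at x = +-19 mm, outside the keeper and the lever. Pulling the hook towards -y once it is behind the keeper swings the lever back with it, which takes about 3 to 4 N, until the bar meets the post.
- hook_tab (a point): Middle of the hook's pull tab, a steel tongue 22 mm wide (housing x), 6 mm thick, 36 mm long, going on outwards from the crossbar, bent up 30 deg; this point is 24 mm from the bar's centre. At tilt 0 it lies 96.5 mm along +y from the hook's pin and 4 mm lower. Gripped by its 22 mm sides it can turn between the fingertips.
- old_cartridge_mid (a point): Used filter cartridge, upright paper cylinder, 54 mm across, 65 mm high, beside the housing; its centre. Leave it there.
- grease_jar_mid (a point): Jar, 60 mm across, 70 mm high, beside the housing; its centre. Leave it there.
- wrench_grip (a point): Open-end wrench 160 mm long lying flat between robot and housing; this point is on its handle. Leave it there.

How it is judged:
On the way, in this order (a step that is already met when the one before it is completed fails the run):
1. the end cover is pushed home against the gasket (gap under 9 mm) before the hook is brought over (value of joint end_cover below 0.009 m), for 0.1 s.
2. the hook's crossbar sits behind the keeper's post, under the lip (within 7 mm of its seat), while the lever is still up (distance between hook_bar and keeper_seat below 0.007 m and value of joint latch_lever above 0.25 rad), for 0.2 s.
At the end, for the whole second after the job is handed in: The lever lies flat (joint under 0.08 rad) and at rest, the crossbar is within 5 mm of its seat under the keeper's lip, the cover is pulled tight on the gasket (gap under 4.2 mm), and the wrench, jar and old cartridge are within 50 mm of where they stood (value of joint latch_lever below 0.08 rad and value of joint end_cover below 0.0042 m and distance between hook_bar and keeper_seat below 0.005 m and not (velocity of joint latch_lever above 0.05 rad/s) and distance of each of old_cartridge_mid, grease_jar_mid, wrench_grip from where it was at the start of the episode below 0.05 m); the robot touches nothing.
It fails at once if the cover is rammed: the robot presses on the cover with more than 40 N (contact force between the arm and end_cover above 40 N).
It fails at once if the old cartridge is knocked about (moved more than 50 mm) (distance of old_cartridge_mid from where it was at the start of the episode above 0.05 m).
It fails at once if the grease jar is knocked about (moved more than 50 mm) (distance of grease_jar_mid from where it was at the start of the episode above 0.05 m).
It fails at once if the wrench is knocked about (moved more than 50 mm) (distance of wrench_grip from where it was at the start of the episode above 0.05 m).
It also fails if it takes over 67 s, if anything falls off the work surface, if the arm or the gripper's body presses on something with over 40 N, if the wrist force passes 120 N, or if a joint passes its speed limit or range.

## Working session

There is one attempt and no reset: what is moved stays moved. The work goes in short steps, Python scripts to look and compute and a tool call to move; the robot and the scene stay as the last step left them, time stands still between calls to the robot, and variables do not carry over. Pictures are saved under pics/ and viewed, and the job is handed in when it is done.

Besides the shell and the picture viewer there is one more tool, called after ">>>" in YAML: its name, and indented under it one key for each argument. carry_out: Moves the arm, as the interface text tells. Its arguments: {"type":"object","properties":{"commands":{"type":"array"},"force":{"type":"number"}},"required":["commands"]}

```bash
ls; mkdir -p pics
python3 - <<'E'
from plant import r
import cv2
print(r.get_state())
for n in ["side","top","wrist"]:
    s=r.snapshot(n); cv2.imwrite(f"pics/{n}0.png",s["pixels"][:,:,::-1]); print(n,s["mtx"],s["xyz"],s["rotation"])
E
```

```text
pics
{'clock': 0.0, 'q': array([-1.22620026,  0.6899875 , -0.1944803 ,  1.56635327,  0.15728527,
        0.90248804, -0.21509604]), 'qd': array([-0.00019093, -0.00147796, -0.0007433 ,  0.00071179, -0.00104797,
       -0.00079569,  0.0018879 ]), 'joint_torque': array([-8.28533830e-04, -5.27567160e+01, -1.26691125e+00, -1.53437126e+01,
       -5.25531534e-02,  6.44589352e-03,  1.68707616e-04]), 'tool_pos': array([0.19100536, 0.59444468, 0.24590451]), 'eef_rot': array([ 1.54746424e-01,  9.87953789e-01, -9.21354484e-04, -7.21014640e-05]), 'contact_force': array([ 0.35693792, -0.1327809 , -0.47555583]), 'moment': array([ 0.00200857,  0.02088605, -0.0072624 ]), 'opening': 1.00140105356193}
side [[380.40640084   0.         280.45661865]
 [  0.         380.40640084 206.41841113]
 [  0.           0.           1.        ]] [0.2158543  0.38530352 0.47964811] [-0.32813127  0.82935571 -0.4179943   0.17256808]
top [[497.61264575   0.         278.04959684]
 [  0.         497.61264575 215.74232917]
 [  0.           0.           1.        ]] [0.50452637 0.02064136 0.73384762] [ 0.70700458 -0.70488826  0.04408909 -0.03651323]
wrist [[289.35499385   0.         278.79265666]
 [  0.         289.35499385 208.96321599]
 [  0.           0.           1.        ]] [0.11225007 0.61998368 0.38466688] [0.79754252 0.58100767 0.09558954 0.13121993]
```

View pics/side0.png

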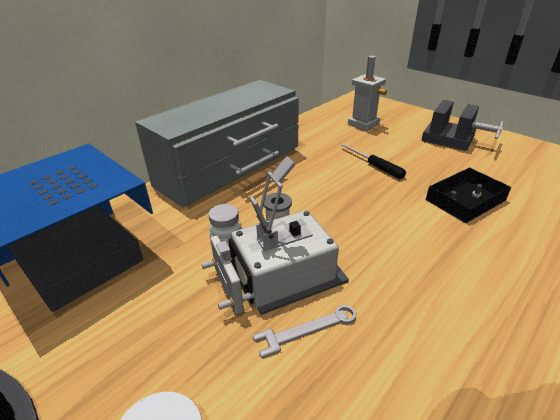

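View pics/top0.png

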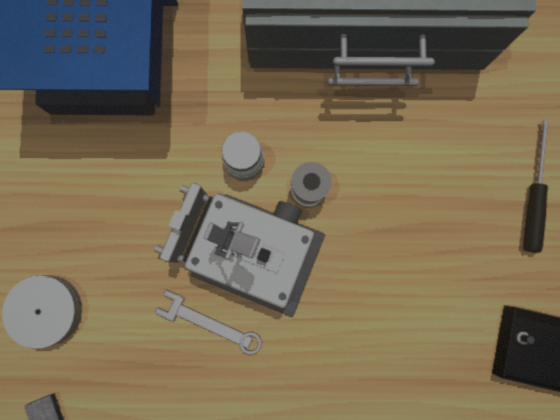

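View pics/wrist0.png

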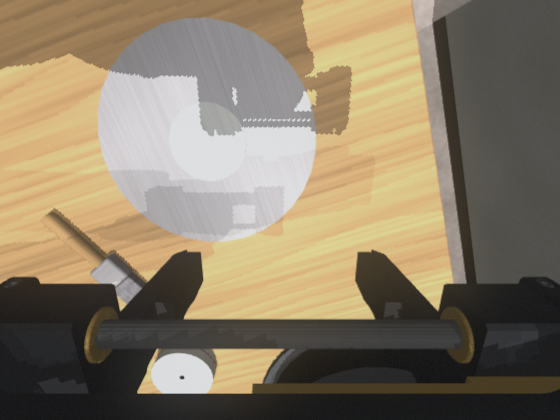

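The housing sits in the top view around (250,250), with the cover at the left (183,222), the jar at (242,155), the cartridge at (311,185) and the wrench at (210,325). In the side view, the latch is raised at (270,210). I'll zoom in next.

```bash
cat > h.py <<'E'
import numpy as np, cv2
from scipy.spatial.transform import Rotation as R
from plant import r
def snap(n,fn=None,crop=None,k=4):
    s=r.snapshot(n); im=s["pixels"][:,:,::-1].copy()
    if fn:
        if crop:
            x0,y0,x1,y1=crop; im=cv2.resize(im[y0:y1,x0:x1],None,fx=k,fy=k,interpolation=cv2.INTER_CUBIC)
        cv2.imwrite("pics/"+fn,im)
    return s
def ray(s,u,v):
    d=np.linalg.inv(s["mtx"])@[u,v,1.]; Rm=R.from_quat(s["rotation"]).as_matrix(); return np.array(s["xyz"]),Rm@d
def onz(s,u,v,z):
    o,d=ray(s,u,v); return o+d*(z-o[2])/d[2]
def proj(s,p):
    p=np.atleast_2d(p); Rm=R.from_quat(s["rotation"]).as_matrix(); c=(p-s["xyz"])@Rm; q=c@np.array(s["mtx"]).T; return q[:,:2]/q[:,2:]
def tri(s1,p1,s2,p2):
    o1,d1=ray(s1,*p1);o2,d2=ray(s2,*p2); A=np.stack([d1,-d2],1); t=np.linalg.lstsq(A,o2-o1,rcond=None)[0]
    a=o1+t[0]*d1;b=o2+t[1]*d2; return (a+b)/2,np.linalg.norm(a-b)
E
python3 - <<'E'
from h import *
s=snap("top","top1.png",(140,170,340,320),4)
snap("side","side1.png",(190,140,360,320),3)
for p in [(0,0),(560,0),(0,420),(280,210)]: print(p,onz(s,*p,0.))
E
```

```text
(0, 0) [0.92407053 0.44523763 0.        ]
(560, 0) [ 0.93163389 -0.42965277  0.        ]
(0, 420) [0.29738355 0.40413114 0.        ]
(280, 210) [0.59720461 0.00998713 0.        ]
```

View pics/top1.png

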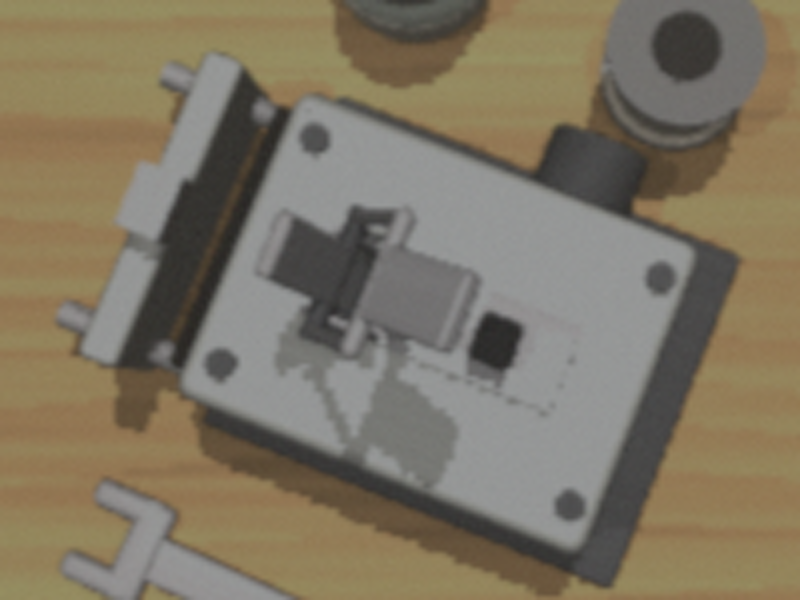

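View pics/side1.png

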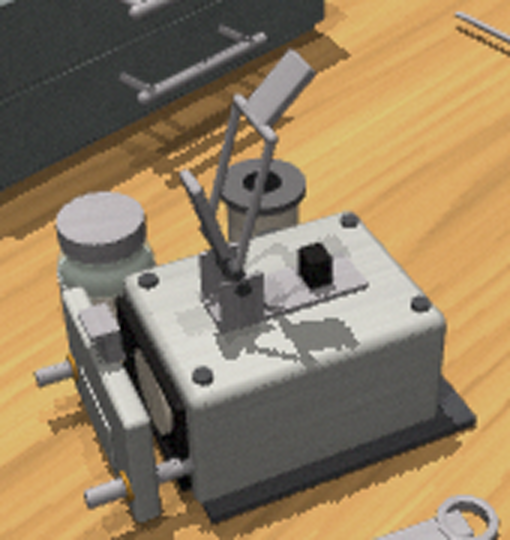

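Run:
```python
from h import *
s=snap("top"); im=s["pixels"].astype(int)
m=((im.max(2)-im.min(2)<28)&(im.min(2)>105)).astype(np.uint8)
print(im[200,260],im[280,200+40],im[225,185])
n,l,st,c=cv2.connectedComponentsWithStats(m,connectivity=4)
for i in range(1,n):
    if st[i][4]>150: print(i,st[i],c[i])
i=l[260,235]; print(i)
cn=max(cv2.findContours((l==i).astype(np.uint8),cv2.RETR_EXTERNAL,cv2.CHAIN_APPROX_NONE)[0],key=len)
P=np.array([onz(s,*p,0.08)[:2] for p in cn[:,0,:]]).astype(np.float32)
rect=cv2.minAreaRect(P*1000); print(rect, cv2.boxPoints(rect))
# screws
for u,v in [(315,138),(660,278),(570,506),(221,364)]: print(onz(s,140+u/4,170+v/4,.08))
```

```text
[146 132  93] [118 118 114] [51 50 46]
1 [ 243    0  292   10 2511] [391.55874154   3.96136997]
3 [ 246   17  281    9 1772] [383.64334086  21.08803612]
4 [335  38  99  25 695] [382.41582734  56.96978417]
5 [337  74  67   9 264] [368.29545455  80.40530303]
8 [539 120   9  63 202] [542.93564356 150.24257426]
9 [ 222  132   40   37 1130] [240.76283186 149.77345133]
12 [290 162  41  39 878] [310.976082   180.88610478]
13 [154 183  46  78 882] [178.17687075 220.76190476]
14 [ 186  194  128  113 7685] [251.48861418 250.58737801]
17 [   2  276   72   73 4095] [ 37.64761905 311.57606838]
18 [ 155  291  106   63 1393] [206.9913855  322.90308686]
14
((535.06689453125, 51.26560974121094), (141.2439727783203, 106.59342956542969), 68.27102661132812) [[459.41174     5.3929596]
 [558.4312    -34.069687 ]
 [610.72205    97.13826  ]
 [511.70258   136.6009   ]]
[0.59413835 0.09228628 0.08      ]
[ 0.5480907  -0.02183565  0.08      ]
[0.47389846 0.00768304 0.08      ]
[0.51952266 0.12176792 0.08      ]
```

```bash
cat >> h.py <<'E'
th=np.arctan2(.9286,.371)
O=np.array([.5449,.0765,0]); yh=np.array([np.cos(th),np.sin(th),0]); xh=np.array([yh[1],-yh[0],0])
def toH(p): d=np.asarray(p)-O; return np.array([d@xh,d@yh,d[2]])*1000
def toW(p): p=np.asarray(p)/1000; return O+p[0]*xh+p[1]*yh+np.array([0,0,p[2]])
E
python3 - <<'E'
from h import *
a=snap("top");b=snap("side")
T=lambda u,v:(140+(u+.5)/4-.5,170+(v+.5)/4-.5)
S=lambda u,v:(190+(u+.5)/3-.5,140+(v+.5)/3-.5)
for n,t,s in [("bar",(380,283),(254,118)),("tabend",(463,308),(300,61)),("levertip",(268,245),(188,178)),("keeper top",(153,197),(97,322)),("screw1",(315,138),(148,280)),("screw2",(660,278),(349,220)),("screw3",(570,506),(421,304)),("screw4",(221,364),(202,376)),
  ("coverNear",(90,355),(135,420))]:
    p,e=tri(a,T(*t),b,S(*s)); print(n,p.round(4),"err",round(e*1000,1),"H",toH(p).round(1))
# cover outer top edge corners at z=.08
for u,v in [(208,55),(85,355),(118,362),(240,60)]: print(toH(onz(a,*T(u,v),.08)).round(1))
for n,u,v,z in [("jar",240.8,149.8,.07),("cart",311,181,.065)]: print(n,toH(onz(a,u,v,z)).round(1))
E
```

```text
bar [0.5394 0.0621 0.1929] err 0.1 H [  0.2 -15.4 192.9]
tabend [0.5315 0.0387 0.2168] err 0.1 H [  1.6 -40.1 216.8]
levertip [0.5514 0.0955 0.17  ] err 0.4 H [ -1.   20.1 170. ]
keeper top [0.573  0.1426 0.0966] err 0.1 H [ 1.5 71.8 96.6]
screw1 [0.5942 0.0924 0.0805] err 1.1 H [39.9 33.  80.5]
screw2 [ 0.5482 -0.0215  0.0812] err 0.7 H [ 39.4 -89.7  81.2]
screw3 [0.4739 0.0078 0.0804] err 1.1 H [-40.4 -90.1  80.4]
screw4 [0.5199 0.1222 0.0801] err 0.2 H [-40.1  33.2  80.1]
coverNear [0.5222 0.1643 0.0807] err 1.6 H [-53.6  73.2  80.7]
[52.5 77.3 80. ]
[-54.   75.5  80. ]
[-52.   64.7  80. ]
[55.  66.8 80. ]
jar [121.4  35.6  70. ]
cart [118.1 -68.9  65. ]
```

```bash
cat >> h.py <<'E'
O=O-.0005*yh
R0=np.stack([yh,xh,[0,0,-1.]],1)
def goal(H,tilt=0.):
    st=r.get_state(); Rc=R.from_quat(st["eef_rot"]); Rg=R.from_matrix(R0)*R.from_euler('y',tilt,degrees=True)
    rv=(Rc.inv()*Rg).as_rotvec(); sh=Rc.inv().apply(toW(H)-st["tool_pos"])*100
    print("turn",rv.round(3),"shift",sh.round(2),"|ang|",np.degrees(np.linalg.norm(rv)).round(1))
def where():
    st=r.get_state(); Rc=R.from_matrix(R0).inv()*R.from_quat(st["eef_rot"])
    print("t",round(st["clock"],2),"H",toH(st["tool_pos"]).round(1),"rot(yaw.. xyz deg)",Rc.as_euler('xyz',degrees=True).round(1),"F_H",np.array([st["contact_force"]@xh,st["contact_force"]@yh,st["contact_force"][2]]).round(1),"open",round(st["opening"],3))
E
python3 -c "
from h import *
where();goal((0,120,200),-12)"
```

```text
t 0.4 H [-520.9  350.7  246.6] rot(yaw.. xyz deg) [  0.  -0. -94.] F_H [-0.5  0.2  0.4] open 1.002
turn [ 0.172 -0.16   1.634] shift [-50.37 -26.62   4.67] |ang| 94.6
```

>>> carry_out:
  commands:
    - [[0.172, -0.16, 1.634, -50.4, -26.6, 4.7, 0], [0.172, -0.16, 1.634, -50.4, -26.6, 4.7, 0], [0.172, -0.16, 1.634, -50.4, -26.6, 4.7, 0], [0.172, -0.16, 1.634, -50.4, -26.6, 4.7, 0], [0.172, -0.16, 1.634, -50.4, -26.6, 4.7, 0], [0.172, -0.16, 1.634, -50.4, -26.6, 4.7, 0], [0.172, -0.16, 1.634, -50.4, -26.6, 4.7, 0], [0.172, -0.16, 1.634, -50.4, -26.6, 4.7, 0], [0.172, -0.16, 1.634, -50.4, -26.6, 4.7, 0], [0.172, -0.16, 1.634, -50.4, -26.6, 4.7, 0]]

```text
clock: 1.23
tool_pos: [0.4825, 0.2971, 0.2125]
eef_rot: [0.7, 0.71, -0.069, 0.047]
contact_force: [0.1, -0.1, 0.8]
opening: 0.27
```

```bash
python3 -c "
from h import *
where();goal((0,120,200),-12);print(r.get_state()['q'])"
```

```text
t 1.23 H [-139.8  182.2  212.5] rot(yaw.. xyz deg) [  1.9  -9.4 -22.8] F_H [ 0.1 -0.   0.8] open 0.27
turn [ 0.041 -0.039  0.391] shift [-10.79  10.58   2.7 ] |ang| 22.6
[-0.80440241  0.71398387  0.19703886  1.68633686 -0.021442    0.874709
 -0.61758676]
```

>>> carry_out:
  commands:
    - [[0.041, -0.039, 0.391, -10.8, 10.6, 2.7, 0], [0.041, -0.039, 0.391, -10.8, 10.6, 2.7, 0], [0.041, -0.039, 0.391, -10.8, 10.6, 2.7, 0], [0.041, -0.039, 0.391, -10.8, 10.6, 2.7, 0], [0.041, -0.039, 0.391, -10.8, 10.6, 2.7, 0], [0.041, -0.039, 0.391, -10.8, 10.6, 2.7, 0], [0.041, -0.039, 0.391, -10.8, 10.6, 2.7, 0]]

```text
clock: 1.82
tool_pos: [0.5883, 0.1903, 0.1996]
eef_rot: [0.822, 0.561, -0.087, 0.058]
contact_force: [0.0, -0.5, 1.0]
opening: 0.004
```

```bash
python3 -c "
from h import *
where();goal((0,112,62),-12);print(r.get_state()['q'])"
```

```text
t 1.82 H [ -2.  122.3 199.6] rot(yaw.. xyz deg) [  0.1 -12.   -0.4] F_H [ 0.2 -0.4  1. ] open 0.004
turn [-0.001 -0.001  0.007] shift [ 1.84  0.22 13.67] |ang| 0.4
[-0.61560988  0.82133795  0.30670434  1.51019309 -0.08857097  0.98342439
 -0.70532626]
```

>>> carry_out:
  commands:
    - [[0, 0, 0, 0.9, 0.2, 6.8, 0], [0, 0, 0.007, 1.84, 0.2, 13.7, 0], [0, 0, 0.007, 1.84, 0.2, 13.7, 0], [0, 0, 0.007, 1.84, 0.2, 13.7, 0], [0, 0, 0.007, 1.84, 0.2, 13.7, 0], [0, 0, 0.007, 1.84, 0.2, 13.7, 0], [0, 0, 0.007, 1.84, 0.2, 13.7, 0]]

```text
clock: 2.4
tool_pos: [0.5886, 0.1799, 0.0645]
eef_rot: [0.824, 0.557, -0.084, 0.059]
contact_force: [0.8, 0.1, 0.5]
opening: 0.007
```

```bash
python3 -c "
from h import *
where();goal((0,90,62),-12);goal((0,78,62),-12)
snap('side','side2.png',(150,120,350,320),3)"
```

```text
t 2.4 H [  2.2 112.8  64.5] rot(yaw.. xyz deg) [ -0.2 -11.8   0.1] F_H [0.7 0.4 0.5] open 0.007
turn [ 0.004 -0.003 -0.001] shift [-2.18 -0.22  0.71] |ang| 0.3
turn [ 0.004 -0.003 -0.001] shift [-3.35 -0.22  0.95] |ang| 0.3
```

View pics/side2.png

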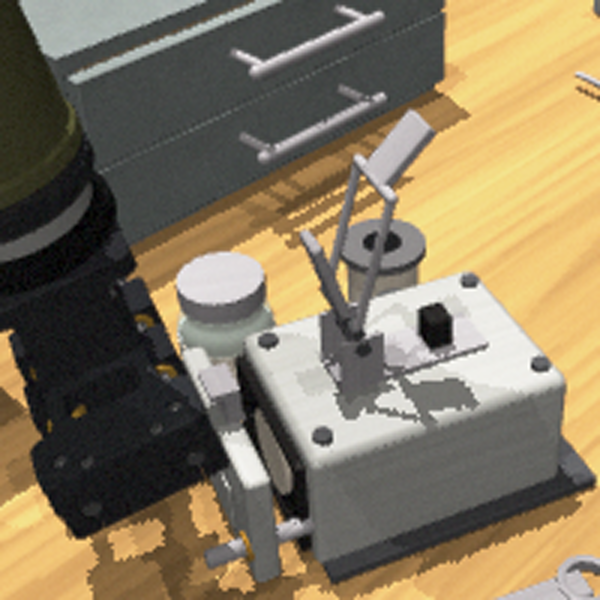

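>>> carry_out:
  commands:
    - [[0, 0, 0, -1.1, -0.1, 0.4, 0], [0, 0, 0, -2.2, -0.2, 0.7, 0], [0, 0, 0, -2.4, -0.2, 0.75, 0], [0, 0, 0, -2.6, -0.2, 0.8, 0], [0, 0, 0, -2.75, -0.2, 0.83, 0], [0, 0, 0, -2.9, -0.2, 0.86, 0], [0, 0, 0, -3.05, -0.2, 0.9, 0], [0, 0, 0, -3.2, -0.2, 0.92, 0]]

```text
clock: 3.12
tool_pos: [0.5734, 0.1491, 0.0599]
eef_rot: [0.824, 0.557, -0.086, 0.059]
contact_force: [2.1, 1.6, 2.6]
opening: 0.002
```

```bash
python3 -c "
from h import *
where();goal((0,75,62),-12)
a=snap('top','top3.png',(140,170,340,320),4)
snap('side','side3.png',(150,120,350,320),3)"
```

```text
t 3.12 H [-0.4 78.5 59.9] rot(yaw.. xyz deg) [ -0.1 -11.9   0.1] F_H [1.3 2.3 2.6] open 0.002
turn [ 0.002 -0.001 -0.001] shift [-0.38  0.05 -0.13] |ang| 0.1
```

View pics/side3.png

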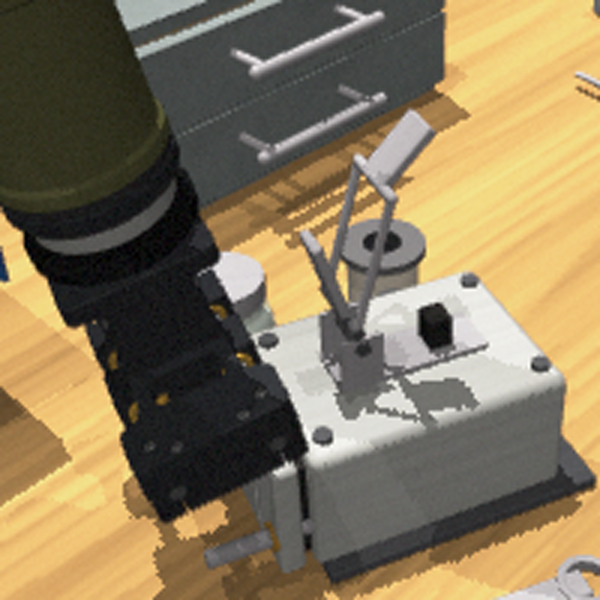

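View pics/top3.png

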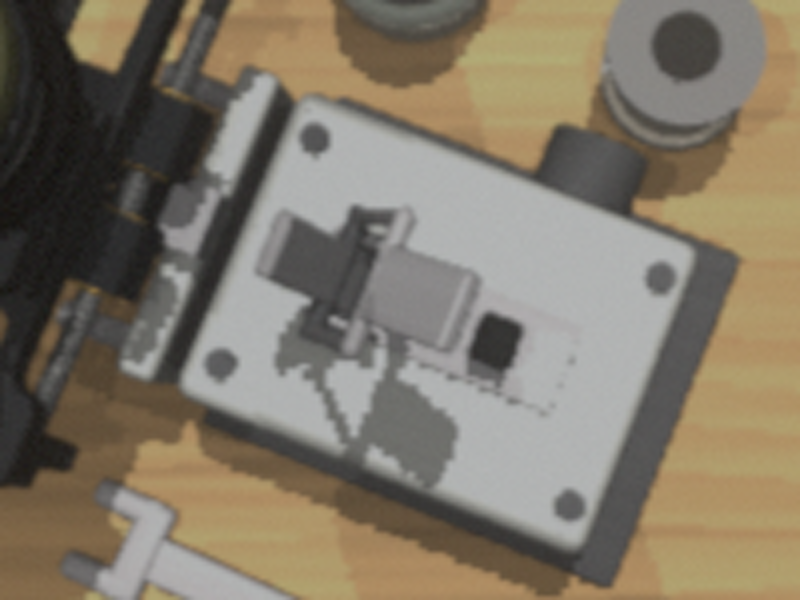

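>>> carry_out:
  commands:
    - [[0, 0, 0, -0.1, 0.05, 0, 0], [0, 0, 0, -0.2, 0.05, 0, 0], [0, 0, 0, -0.25, 0.05, 0, 0], [0, 0, 0, -0.25, 0.05, 0, 0]]

```text
clock: 3.55
tool_pos: [0.573, 0.1481, 0.06]
eef_rot: [0.824, 0.558, -0.085, 0.058]
contact_force: [2.8, 6.3, -0.2]
opening: 0.009
```

```bash
python3 -c "
from h import *
where()"
```

```text
t 3.55 H [-0.5 77.4 60. ] rot(yaw.. xyz deg) [ -0.1 -11.8   0. ] F_H [ 0.3  6.9 -0.2] open 0.009
```

>>> carry_out:
  commands:
    - [[0, 0, 0, 1.5, 0.05, 0, 0], [0, 0, 0, 4, 0.05, 0, 0], [0, 0, 0, 5, 0.05, -4, 2], [0, 0, 0, 5, 0.05, -8, 5], [0, 0, 0, 5, 0.05, -12, 5], [0, 0.1, 0, 5, 0.05, -16, 5], [0, 0.2, 0, 5, 0.05, -20, 5], [0, 0.2, 0, 5, 0.05, -20, 5]]

```text
clock: 4.22
tool_pos: [0.6103, 0.2265, 0.254]
eef_rot: [0.83, 0.558, 0.003, 0.005]
contact_force: [0.7, -1.6, 0.2]
opening: 0.437
```

```bash
python3 -c "
from h import *
where();goal((0,-36,245),0)
a=snap('top','top4.png',(140,170,340,320),4)
T=lambda u,v:(140+(u+.5)/4-.5,170+(v+.5)/4-.5)
snap('side','side4.png',(150,120,350,320),3)"
```

```text
t 4.22 H [  5. 164. 254.] rot(yaw.. xyz deg) [-0.7 -0.   0.4] F_H [ 1.3 -1.3  0.2] open 0.437
turn [ 0.011  0.    -0.007] shift [-20.01  -0.37   0.9 ] |ang| 0.8
```

View pics/side4.png

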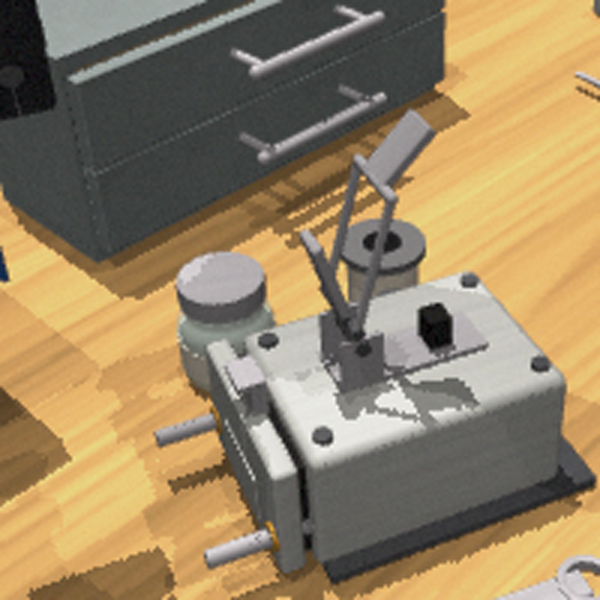

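View pics/top4.png

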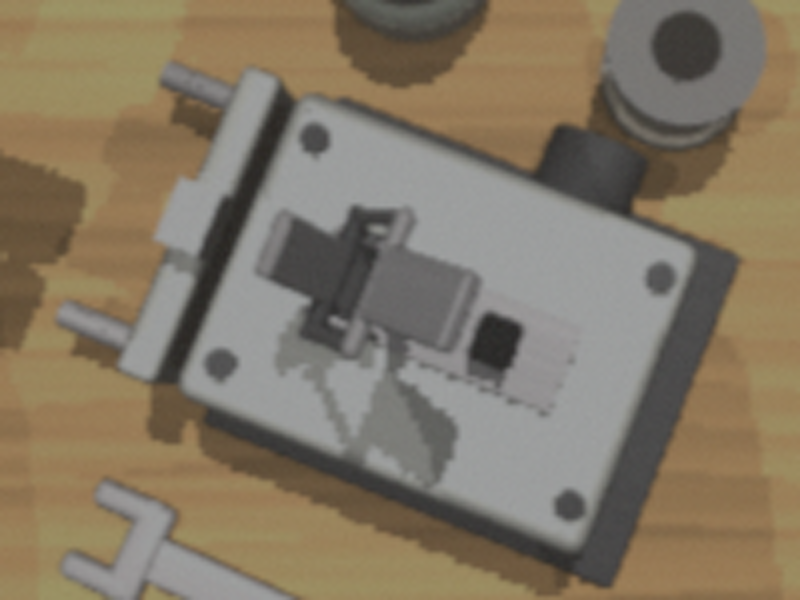

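```bash
python3 -c "
from h import *
a=snap('top')
T=lambda u,v:(140+(u+.5)/4-.5,170+(v+.5)/4-.5)
for u,v in [(246,70),(120,370),(152,380),(278,82)]: print(toH(onz(a,*T(u,v),.08)).round(1))
for u,v in [(185,178),(155,240),(203,255)]: print(toH(onz(a,*T(u,v),.1005)).round(1))
where()"
```

```text
[52.6 64.1 80. ]
[-54.2  63.5  80. ]
[-53.3  52.6  80. ]
[52.9 52.7 80. ]
[ 10.9  64.4 100.5]
[-11.   65.5 100.5]
[ -9.7  49.4 100.5]
t 4.37 H [ -0.4 164.  245. ] rot(yaw.. xyz deg) [ 0.1 -0.7  0.2] F_H [-0.9  0.3 -0.6] open 0.559
```

>>> carry_out:
  commands:
    - [[0.01, 0, -0.007, -4, 0, 0, 5], [0.01, 0, -0.007, -8, -0.2, 0.3, 5], [0.01, 0, -0.007, -12, -0.2, 0.6, 5], [0.01, 0, -0.007, -16, -0.37, 0.9, 5], [0.01, 0, -0.007, -20, -0.37, 0.9, 5], [0.01, 0, -0.007, -20, -0.37, 0.9, 5], [0.01, 0, -0.007, -20, -0.37, 0.9, 5]]

```text
clock: 4.95
tool_pos: [0.5259, 0.043, 0.2366]
eef_rot: [0.828, 0.561, -0.01, -0.002]
contact_force: [0.3, 0.7, -0.1]
opening: 0.566
```

```bash
python3 -c "
from h import *
where();goal((0,-36,204),0)"
```

```text
t 4.95 H [ -5.2 -37.7 236.6] rot(yaw.. xyz deg) [ 0.8 -0.8 -0.1] F_H [ 0.   0.8 -0.1] open 0.566
turn [-0.014  0.014  0.001] shift [0.21 0.56 3.25] |ang| 1.1
```

```bash
python3 -c "
from h import *
snap('top');where()
snap('side','side5.png',(190,20,390,220),3);where();goal((0,-36,204),0)"
```

```text
t 5.0 H [ -5.1 -35.  236.7] rot(yaw.. xyz deg) [ 0.8 -0.7 -0.3] F_H [-0.7  0.5  0.2] open 0.566
t 5.05 H [ -5.  -33.5 236.9] rot(yaw.. xyz deg) [ 0.7 -0.6 -0.4] F_H [-0.6  0.4  1.1] open 0.566
turn [-0.012  0.011  0.007] shift [-0.22  0.53  3.29] |ang| 1.0
```

View pics/side5.png

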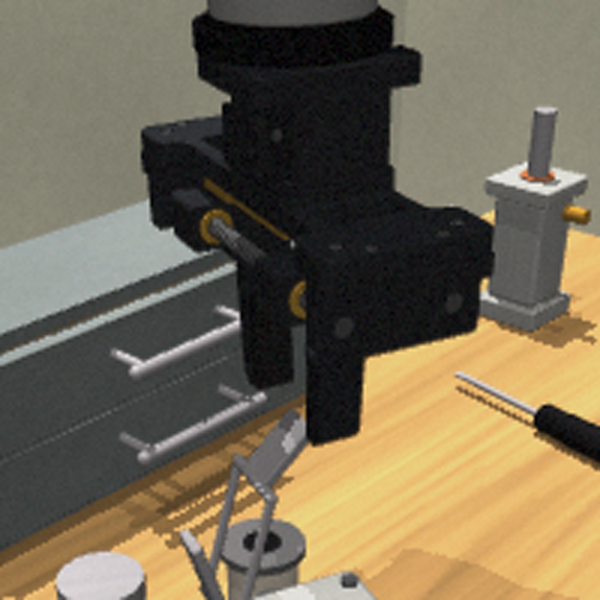

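>>> carry_out:
  commands:
    - [[-0.012, 0.011, 0.007, -0.1, 0.5, 0.5, 5], [-0.012, 0.011, 0.007, -0.2, 0.5, 1.5, 5], [-0.012, 0.011, 0.007, -0.2, 0.5, 2.5, 5], [-0.012, 0.011, 0.007, -0.2, 0.5, 3.3, 5], [-0.012, 0.011, 0.007, -0.2, 0.5, 3.3, 5], [-0.012, 0.011, 0.007, -0.2, 0.5, 3.3, 5]]

```text
clock: 5.55
tool_pos: [0.5317, 0.0429, 0.2045]
eef_rot: [0.828, 0.561, 0.001, 0.0]
contact_force: [-0.2, 0.1, -0.3]
opening: 0.565
```

```bash
python3 -c "
from h import *
snap('top','top6.png',(140,170,340,320),4)
snap('side','side6.png',(190,20,390,220),3);where();goal((0,-36,204),0)"
```

```text
t 5.65 H [  0.8 -35.9 205.4] rot(yaw.. xyz deg) [-0.2  0.1  0. ] F_H [ 0.8 -0.   0.1] open 0.568
turn [ 0.003 -0.002 -0.001] shift [-0.01 -0.08  0.14] |ang| 0.2
```

View pics/side6.png

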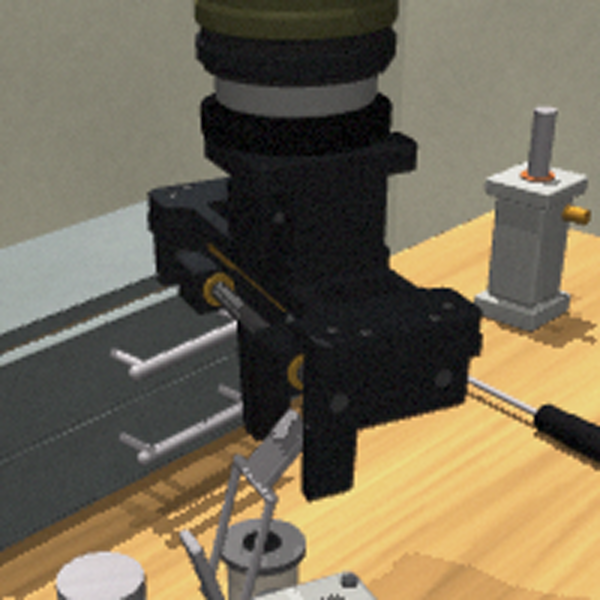

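>>> carry_out:
  commands:
    - [[0, 0, 0, 0, -0.05, 0.1, 1], [0, 0, 0, 0, -0.05, 0.1, 1], [0, 0, 0, 0, -0.05, 0.1, 1], [0, 0, 0, 0, -0.05, 0.1, 1], [0, 0, 0, 0, -0.05, 0.1, 1], [0, 0, 0, 0, -0.05, 0.1, 1]]
  force: 12

```text
clock: 6.15
tool_pos: [0.531, 0.0419, 0.2045]
eef_rot: [0.828, 0.56, 0.001, 0.001]
contact_force: [-2.3, 0.5, 1.7]
opening: 0.245
```

```bash
python3 -c "
from h import *
snap('side','side7.png',(190,20,390,220),3);where()
pin=np.array([-66*0+4.7,121.3])
for t in [2.0,1.8,1.5,1.2,.9,.6,.3,0,-.15,-.26]:
    p=pin+102.1*np.array([np.cos(t-.0186),np.sin(t-.0186)]); p0=pin+102.1*np.array([np.cos(2-.0186),np.sin(2-.0186)]); print(t,'P',p.round(1),'tool dx,dz cm',((p-p0)*[1,-1]/10).round(2))
"
```

```text
t 6.2 H [-1.000e-01 -3.670e+01  2.045e+02] rot(yaw.. xyz deg) [-0.1  0.1  0.1] F_H [-2.2 -1.   1.6] open 0.246
2.0 P [-36.1 214.9] tool dx,dz cm [ 0. -0.]
1.8 P [-16.6 221.1] tool dx,dz cm [ 1.94 -0.62]
1.5 P [ 13.8 223. ] tool dx,dz cm [ 4.99 -0.81]
1.2 P [ 43.5 215.8] tool dx,dz cm [ 7.95 -0.08]
0.9 P [ 69.6 200.1] tool dx,dz cm [10.57  1.48]
0.6 P [ 90.  177.4] tool dx,dz cm [12.61  3.75]
0.3 P [102.8 149.7] tool dx,dz cm [13.88  6.53]
0 P [106.8 119.4] tool dx,dz cm [14.28  9.55]
-0.15 P [105.4 104.2] tool dx,dz cm [14.14 11.07]
-0.26 P [102.9  93.2] tool dx,dz cm [13.89 12.17]
```

View pics/side7.png

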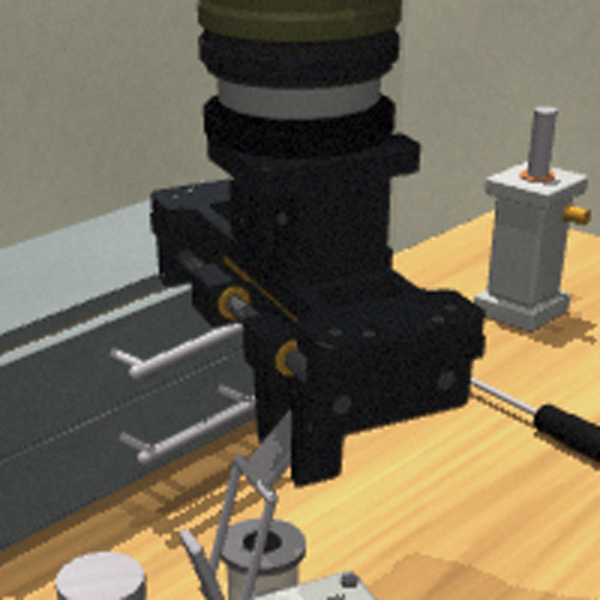

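>>> carry_out:
  commands:
    - [[0, 0, 0, 1.0, 0, -0.36, 1], [0, 0, 0, 1.94, 0, -0.62, 1], [0, 0, 0, 2.95, 0, -0.8, 1], [0, 0, 0, 3.97, 0, -0.86, 1], [0, 0, 0, 4.99, 0, -0.81, 1], [0, 0, 0, 6.0, 0, -0.66, 1], [0, 0, 0, 7.0, 0, -0.42, 1], [0, 0, 0, 7.95, 0, -0.08, 1], [0, 0, 0, 7.95, 0, -0.08, 1]]

```text
clock: 6.95
tool_pos: [0.5613, 0.118, 0.2041]
eef_rot: [0.828, 0.561, 0.001, 0.0]
contact_force: [-1.9, -0.0, -1.8]
opening: 0.245
```

```bash
python3 -c "
from h import *
snap('side','side8.png',(150,20,350,220),3);snap('top','top8.png');where()"
```

```text
t 7.05 H [-1.000e-01  4.360e+01  2.049e+02] rot(yaw.. xyz deg) [-0.1  0.1  0.1] F_H [-2.3 -0.2 -2.4] open 0.245
```

View pics/side8.png

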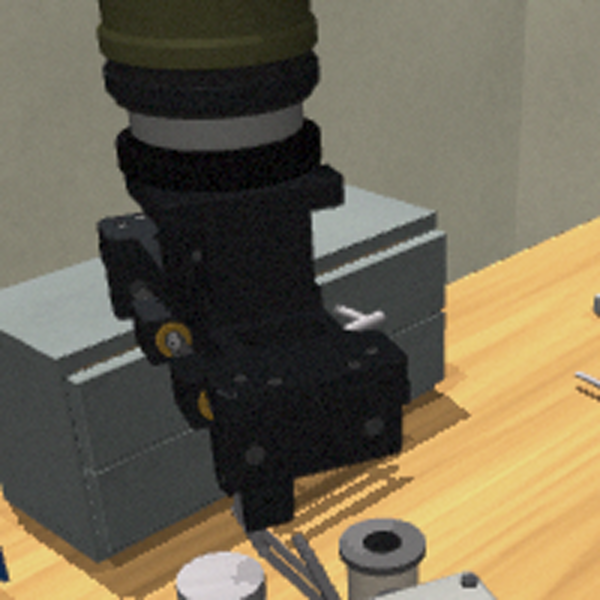

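>>> carry_out:
  commands:
    - [[0, 0, 0, 1.4, 0, 0.7, 1], [0, 0, 0, 2.6, 0, 1.55, 1], [0, 0, 0, 3.75, 0, 2.6, 1], [0, 0, 0, 4.7, 0, 3.8, 1], [0, 0, 0, 5.4, 0, 5.15, 1], [0, 0, 0, 5.95, 0, 6.6, 1], [0, 0, 0, 6.25, 0, 8.1, 1], [0, 0, 0, 6.3, 0, 9.4, 1], [0, 0, 0, 6.3, 0, 9.4, 1]]

```text
clock: 7.8
tool_pos: [0.5843, 0.1747, 0.1087]
eef_rot: [0.828, 0.56, 0.001, 0.0]
contact_force: [-3.6, 0.2, 0.5]
opening: 0.25
```

```bash
python3 -c "
from h import *
snap('side','side9.png',(150,120,350,320),3);snap('top','top9.png',(120,150,320,300),4);where()"
```

```text
t 7.9 H [  0.3 106.5 110.9] rot(yaw.. xyz deg) [-0.1  0.1  0.1] F_H [-3.5 -1.  -1.4] open 0.245
```

View pics/side9.png

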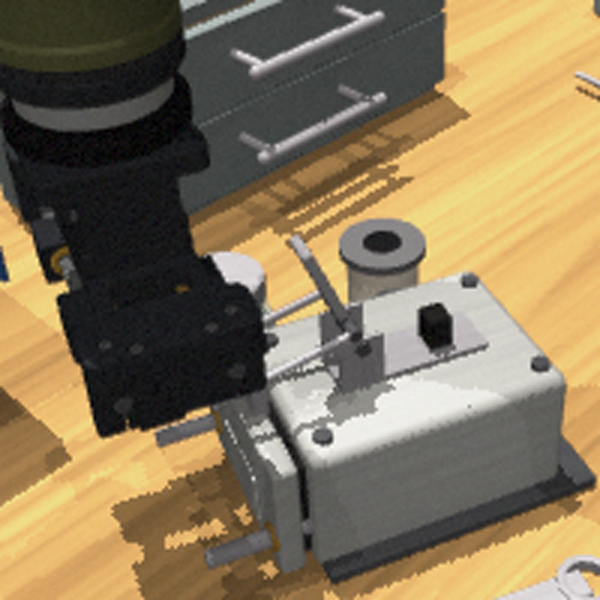

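View pics/top9.png

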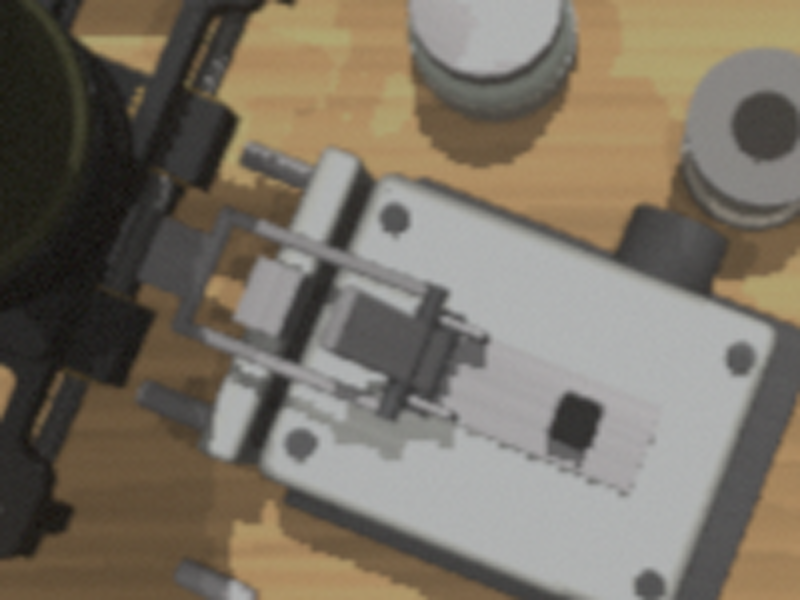

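>>> carry_out:
  commands:
    - [[0, 0, 0, 0, 0, 0.6, 1], [0, 0, 0, 0, 0, 1.2, 1], [0, 0, 0, -0.1, 0, 1.8, 1], [0, 0, 0, -0.2, 0, 2.4, 1], [0, 0, 0, -0.35, 0, 2.9, 1], [0, 0, 0, -0.35, 0, 2.9, 1], [0, 0, 0, -0.35, 0, 2.9, 1]]

```text
clock: 8.48
tool_pos: [0.583, 0.1706, 0.083]
eef_rot: [0.829, 0.56, 0.001, 0.0]
contact_force: [-6.1, -1.2, 2.0]
opening: 0.247
```

```bash
python3 -c "
from h import *
snap('side','side10.png',(150,120,350,320),3);s=snap('top','top10.png',(120,150,320,300),4);where()
print(((proj(s,[toW((0,73.4,90)),toW((0,61,93)),toW((0,65,100.5)),toW((0,24,167))])-[120,150]+.5)*4).round())"
```

```text
t 8.58 H [  0.4 102.1  83.2] rot(yaw.. xyz deg) [-0.1  0.1  0.1] F_H [-4.7 -3.8  1. ] open 0.244
[[232. 283.]
 [266. 296.]
 [250. 289.]
 [341. 319.]]
```

View pics/top10.png

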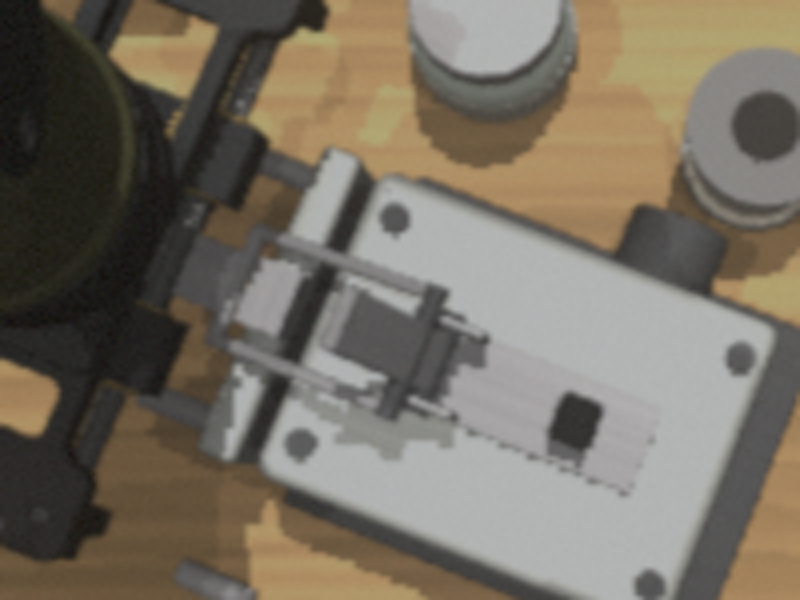

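View pics/side10.png

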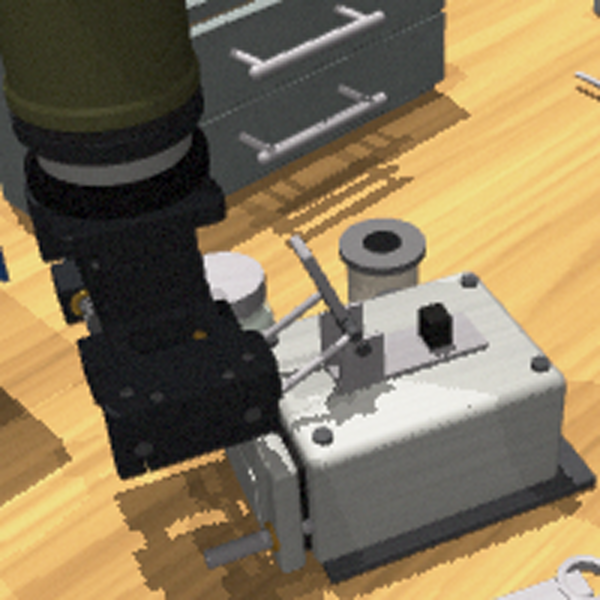

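>>> carry_out:
  commands:
    - [[0, 0, 0, -0.2, 0, 0, 1], [0, 0, 0, -0.4, 0, 0, 1], [0, 0, 0, -0.6, 0, 0, 1], [0, 0, 0, -0.8, 0, -0.05, 1], [0, 0, 0, -0.9, 0, -0.1, 1], [0, 0, 0, -1.0, 0, -0.15, 1], [0, 0, 0, -1.1, 0, -0.2, 1], [0, 0, 0, -1.1, 0, -0.2, 1]]

```text
clock: 9.25
tool_pos: [0.581, 0.1659, 0.0857]
eef_rot: [0.828, 0.561, 0.005, -0.001]
contact_force: [-2.5, 7.4, -2.6]
opening: 0.248
```

```bash
python3 -c "
from h import *
snap('side','side11.png',(150,120,350,320),3);s=snap('top','top11.png',(120,150,320,300),4);where()"
```

```text
t 9.35 H [ 0.3 96.9 85.7] rot(yaw.. xyz deg) [-0.2  0.5 -0.1] F_H [-5.5  5.9 -2.2] open 0.245
```

View pics/top11.png

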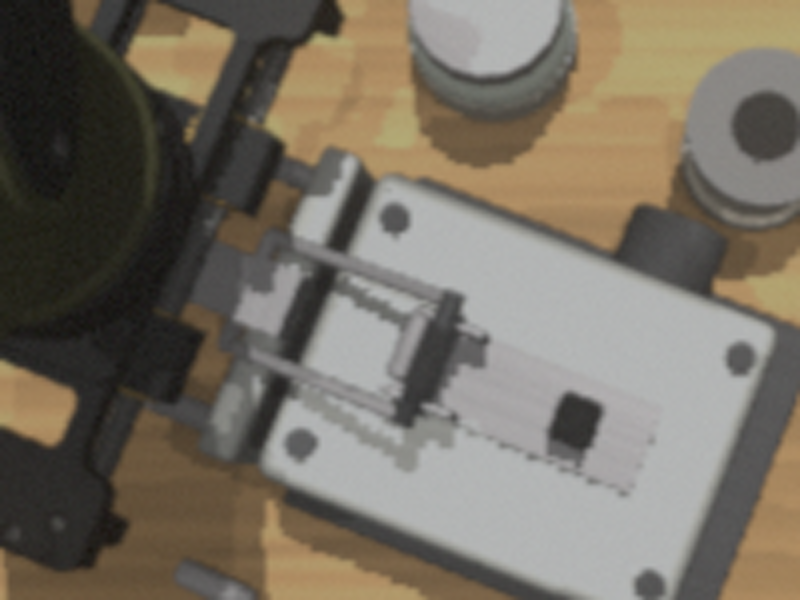

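View pics/side11.png

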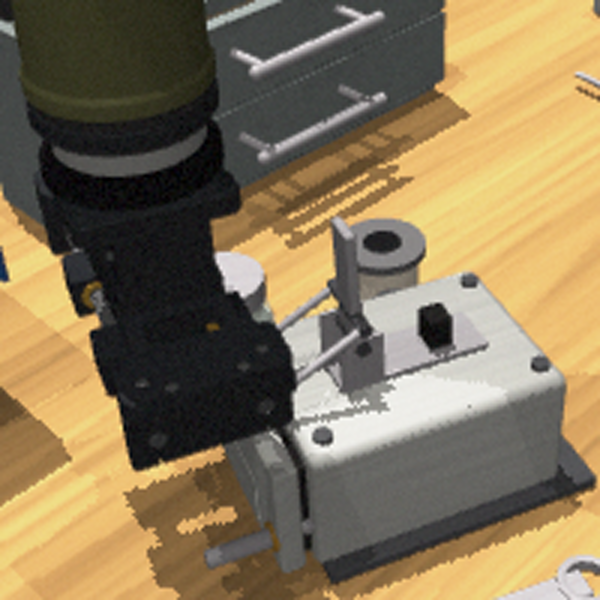

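>>> carry_out:
  commands:
    - [[0, 0, 0, -0.2, 0, -0.0, 1], [0, 0, 0, -0.4, 0, -0.05, 1], [0, 0, 0, -0.6, 0, -0.1, 1], [0, 0, 0, -0.6, 0, -0.1, 1]]

```text
clock: 9.68
tool_pos: [0.5789, 0.1609, 0.0867]
eef_rot: [0.828, 0.561, 0.006, -0.001]
contact_force: [-2.5, 8.7, -4.1]
opening: 0.239
```

```bash
python3 -c "
from h import *
snap('side','side12.png',(150,120,350,320),3);s=snap('top','top12.png',(120,150,320,300),4);where()"
```

```text
t 9.78 H [ 0.3 91.4 86.6] rot(yaw.. xyz deg) [-0.2  0.6 -0.1] F_H [-4.4  7.2 -2.6] open 0.247
```

View pics/top12.png

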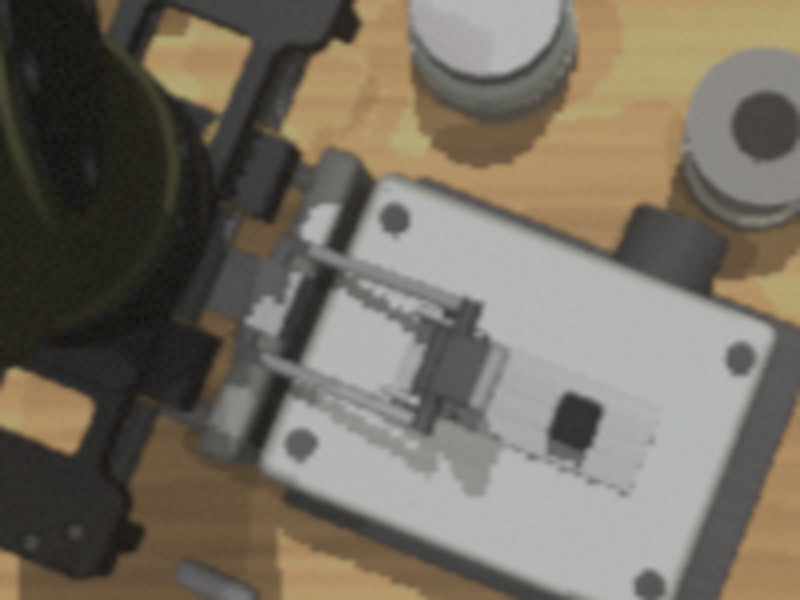

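View pics/side12.png

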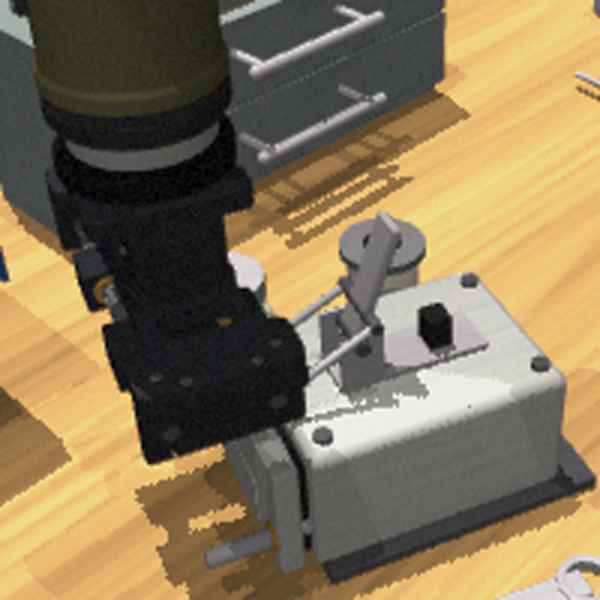

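```bash
python3 -c "
from h import *
a=snap('top');b=snap('side')
p,e=tri(a,(120+492.5/4-.5,150+376/4-.5),b,(150+388.5/3-.5,120+222/3-.5)); h=toH(p); print(h.round(1),e, np.arctan2(h[2]-106,-h[1]));where()"
```

```text
[  1.2 -22.2 165.3] 9.275442591706762e-06 1.2131640509380928
t 9.88 H [ 0.3 91.4 86.6] rot(yaw.. xyz deg) [-0.2  0.6 -0.1] F_H [-5.3  6.1 -3.3] open 0.24
```

>>> carry_out:
  commands:
    - [[0, 0, 0, -0.15, 0, -0.03, 1], [0, 0, 0, -0.3, 0, -0.06, 1], [0, 0, 0, -0.4, 0, -0.1, 1], [0, 0, 0, -0.4, 0, -0.1, 1]]

```text
clock: 10.22
tool_pos: [0.5786, 0.1601, 0.0879]
eef_rot: [0.827, 0.562, 0.008, -0.002]
contact_force: [-0.4, 12.3, -4.0]
opening: 0.249
```

```bash
python3 -c "
from h import *
snap('side','side13.png',(150,120,350,320),3);s=snap('top','top13.png',(120,150,320,300),4);where()"
```

```text
t 10.32 H [ 0.3 90.7 87.9] rot(yaw.. xyz deg) [-0.3  0.8 -0.2] F_H [-5.8 11.9 -3.8] open 0.247
```

View pics/top13.png

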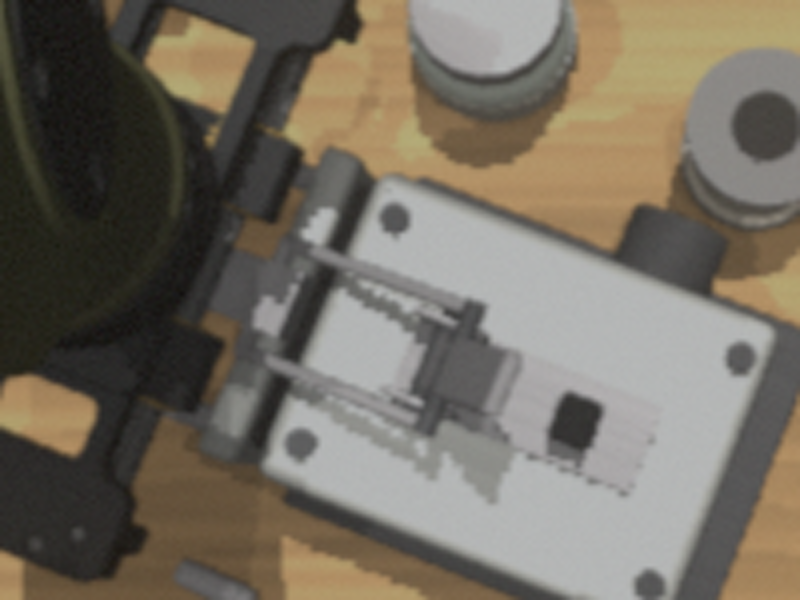

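View pics/side13.png

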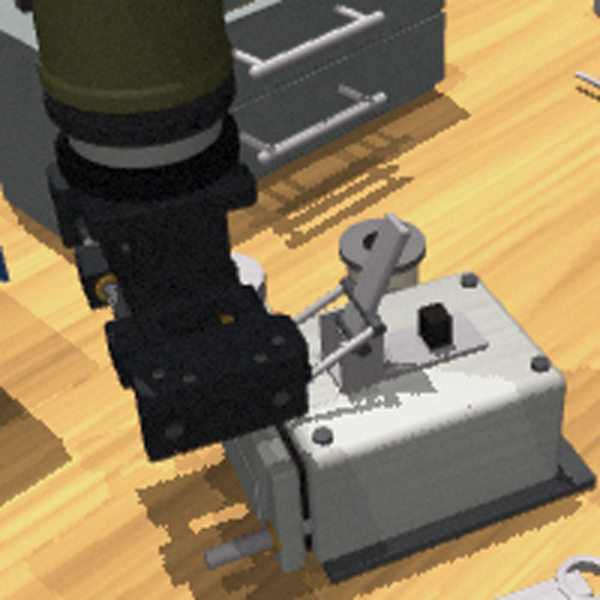

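>>> carry_out:
  commands:
    - [[0, 0, 0, 0.2, 0, 0, 1], [0, 0, 0, 0.2, 0, 0, 4.5], [0, 0, 0, 0.2, 0, 0, 4.5], [0, 0, 0, 0.2, 0, 0, 4.5], [0, 0, 0, 0.2, 0, 0, 4.5], [0, 0, 0, 0.2, 0, 0, 4.5]]

```text
clock: 10.82
tool_pos: [0.5774, 0.1526, 0.0868]
eef_rot: [0.829, 0.56, 0.002, 0.001]
contact_force: [0.3, -0.3, -0.2]
opening: 0.51
```

```bash
python3 -c "
from h import *
snap('side','side14.png',(150,120,350,320),3);s=snap('top','top14.png',(120,150,320,300),4);where()"
```

```text
t 10.92 H [ 1.4 83.3 86.5] rot(yaw.. xyz deg) [-0.2  0.1  0.1] F_H [ 0.4  0.4 -0.6] open 0.511
```

View pics/top14.png

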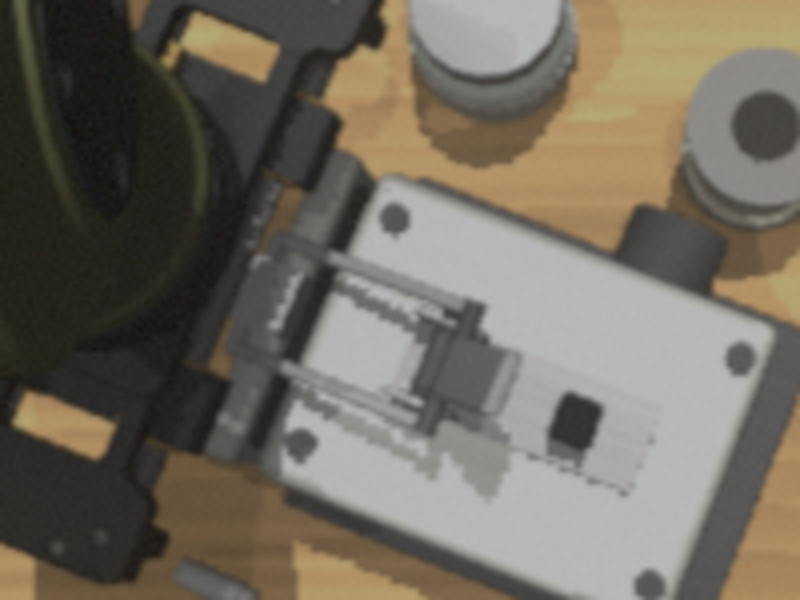

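View pics/side14.png

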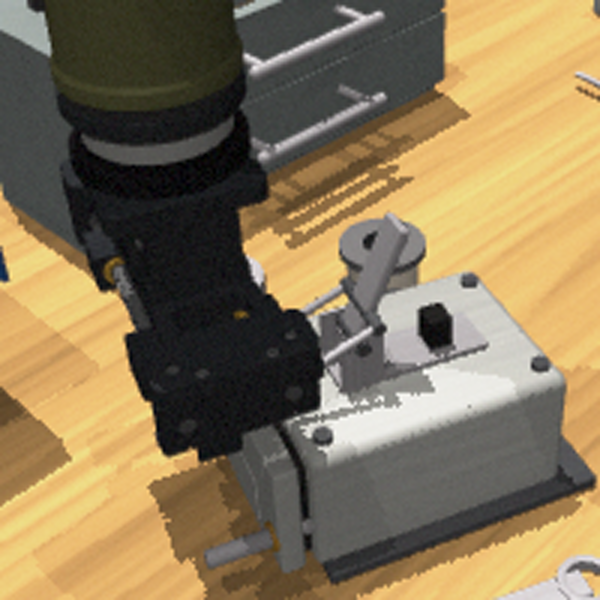

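>>> carry_out:
  commands:
    - [[0, 0, 0, 0.7, -0.1, 0, 4.5], [0, 0, 0, 0.7, -0.1, -1, 4.5], [0, 0, 0, 0.7, -0.1, -4, 4.5], [0, 0, 0, 0.7, -0.1, -8, 4.5], [0, 0, 0, 0, -0.1, -12, 0], [0, 0, 0, -3, -0.1, -14, 0], [0, 0, 0, -6, -0.1, -14, 0], [0, 0, 0, -8, -0.1, -14, 0], [0, 0, 0, -8, -0.1, -14, 0], [0, 0, 0, -8, -0.1, -14, 0]]

```text
clock: 11.75
tool_pos: [0.5453, 0.0787, 0.2272]
eef_rot: [0.829, 0.559, 0.002, 0.001]
contact_force: [0.3, 1.3, -0.3]
opening: 0.079
```

```bash
python3 -c "
from h import *
snap('side','side15.png',(150,120,350,320),3);s=snap('top','top15.png',(120,150,320,300),4);where();goal((0,-2,165),0)"
```

```text
t 11.85 H [ -0.8   5.  226.5] rot(yaw.. xyz deg) [-0.2  0.2  0. ] F_H [-0.4  0.1 -0.3] open 0.01
turn [ 0.003 -0.003 -0.   ] shift [-0.72  0.07  6.15] |ang| 0.2
```

View pics/side15.png

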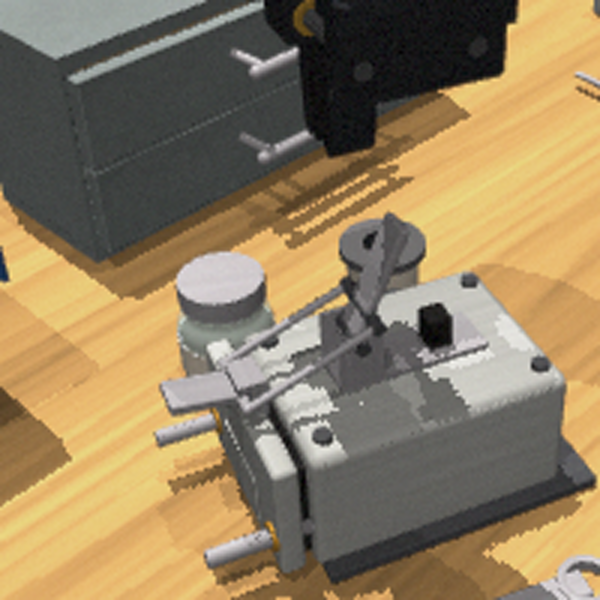

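The hook stayed caught: the bar is under the lip at (243,390) in the crop, and the lever leans back at about 1.1 rad. Next I press the lever.

>>> carry_out:
  commands:
    - [[0, 0, 0, -0.4, 0.07, 3, 0], [0, 0, 0, -0.7, 0.07, 5, 0], [0, 0, 0, -0.7, 0.07, 6.1, 0], [0, 0, 0, -0.7, 0.07, 6.1, 0], [0, 0, 0, -0.7, 0.07, 6.1, 0]]

```text
clock: 12.27
tool_pos: [0.5437, 0.0741, 0.1647]
eef_rot: [0.828, 0.561, 0.001, 0.0]
contact_force: [0.6, -0.5, 0.0]
opening: 0.003
```

```bash
python3 -c "
from h import *
snap('side');snap('side','side16.png',(150,120,350,320),3);where();goal((0,-12,162),0)"
```

```text
t 12.37 H [  0.6  -2.2 165.9] rot(yaw.. xyz deg) [-0.2  0.2  0. ] F_H [ 0.6 -0.1  0.8] open 0.007
turn [ 0.004 -0.003 -0.   ] shift [-0.98 -0.06  0.38] |ang| 0.3
```

View pics/side16.png

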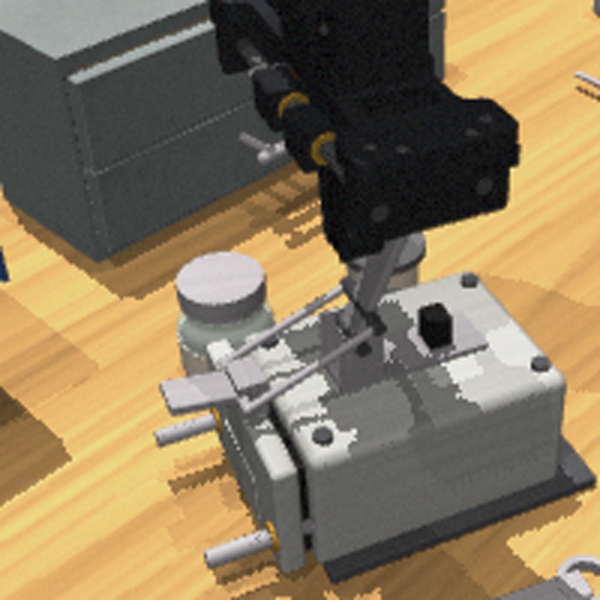

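>>> carry_out:
  commands:
    - [[0, 0, 0, -0.5, 0, 0.2, 0], [0, 0, 0, -1.0, 0, 0.4, 0], [0, 0, 0, -1.3, 0, 0.6, 0], [0, 0, 0, -1.6, 0, 0.8, 0], [0, 0, 0, -2.0, 0, 1.0, 0], [0, 0, 0, -2.3, 0, 1.25, 0], [0, 0, 0, -2.6, 0, 1.55, 0], [0, 0, 0, -2.9, 0, 1.85, 0], [0, 0, 0, -3.2, 0, 2.15, 0], [0, 0, 0, -3.5, 0, 2.45, 0]]

```text
clock: 13.2
tool_pos: [0.531, 0.0407, 0.1405]
eef_rot: [0.828, 0.56, 0.002, 0.001]
contact_force: [2.4, 3.4, 3.0]
opening: 0.004
```

```bash
python3 -c "
from h import *
snap('top');snap('side','side17.png',(150,120,350,320),3);where();goal((0,-50,115),0)"
```

```text
t 13.3 H [ -0.  -39.4 140.2] rot(yaw.. xyz deg) [-0.1  0.   0.1] F_H [0.1 2.1 0.3] open 0.005
turn [ 0.002 -0.001 -0.002] shift [-1.07 -0.    2.52] |ang| 0.2
```

View pics/side17.png

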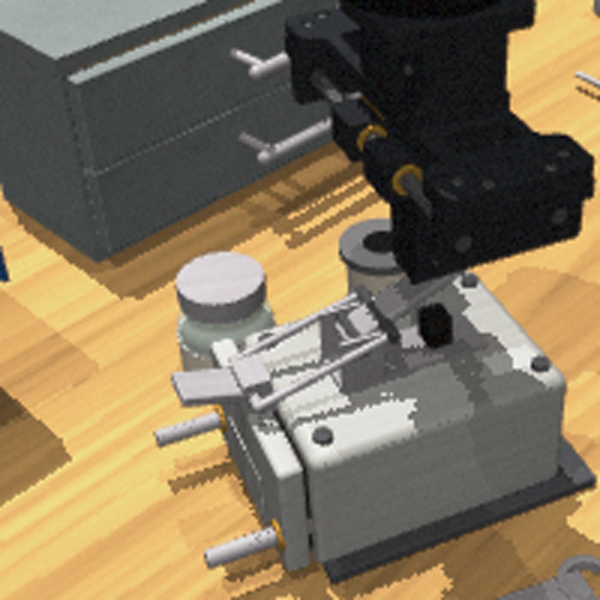

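>>> carry_out:
  commands:
    - [[0, 0, 0, -0.3, 0, 0.5, 0], [0, 0, 0, -0.6, 0, 1.0, 0], [0, 0, 0, -0.8, 0, 1.4, 0], [0, 0, 0, -0.9, 0, 1.7, 0], [0, 0, 0, -1.0, 0, 2.0, 0], [0, 0, 0, -1.1, 0, 2.2, 0], [0, 0, 0, -1.1, 0, 2.4, 0], [0, 0, 0, -1.1, 0, 2.5, 0], [0, 0, 0, -1.1, 0, 2.5, 0]]

```text
clock: 14.05
tool_pos: [0.5257, 0.0291, 0.1172]
eef_rot: [0.829, 0.56, 0.001, 0.001]
contact_force: [-4.7, -0.5, 18.5]
opening: 0.003
```

```bash
python3 -c "
from h import *
snap('top');snap('side','side18.png',(150,120,350,320),3);where()"
```

```text
t 14.15 H [ -0.2 -50.6 117.2] rot(yaw.. xyz deg) [-0.1  0.   0.2] F_H [-3.9 -2.7 18.8] open 0.005
```

View pics/side18.png

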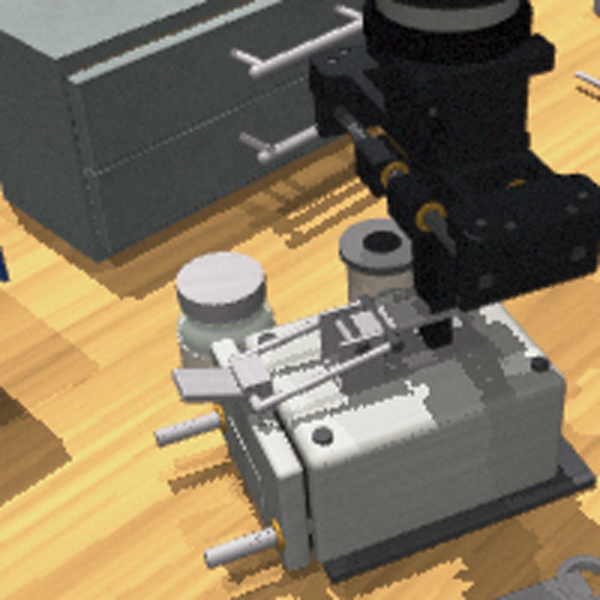

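>>> carry_out:
  commands:
    - [[0, 0, 0, 0, 0, -1, 0], [0, 0, 0, 0, 0, -3, 0], [0, 0, 0, 0, 0, -6, 0], [0, 0, 0, 0, 0, -9, 0], [0, 0, 0, -3, 0, -12, 0], [0, 0, 0, -6, 0, -14, 0], [0, 0, 0, -10, 0, -14, 0], [0, 0, 0, -14, 0, -14, 0], [0, 0, 0, -14, 0, -14, 0], [0, 0, 0, -14, 0, -14, 0]]

```text
clock: 14.98
tool_pos: [0.4726, -0.1028, 0.2557]
eef_rot: [0.83, 0.557, 0.001, 0.001]
contact_force: [-0.5, 0.1, 0.4]
opening: 0.006
```

```bash
python3 -c "
from h import *
snap('side','side19.png',(150,120,350,320),3);s=snap('top','top19.png',(120,150,320,300),4);where();print(np.abs(r.get_state()['qd']).max())
print(((proj(s,[toW((0,-66,109)),toW((0,58,93.5)),toW((0,62,100.5))])-[120,150]+.5)*4).round())"
```

```text
t 15.08 H [  -0.5 -189.1  255.3] rot(yaw.. xyz deg) [-0.1  0.1  0.1] F_H [1.4 0.9 0.4] open 0.008
0.026801394544364646
[[631. 442.]
 [274. 300.]
 [259. 293.]]
```

View pics/side19.png

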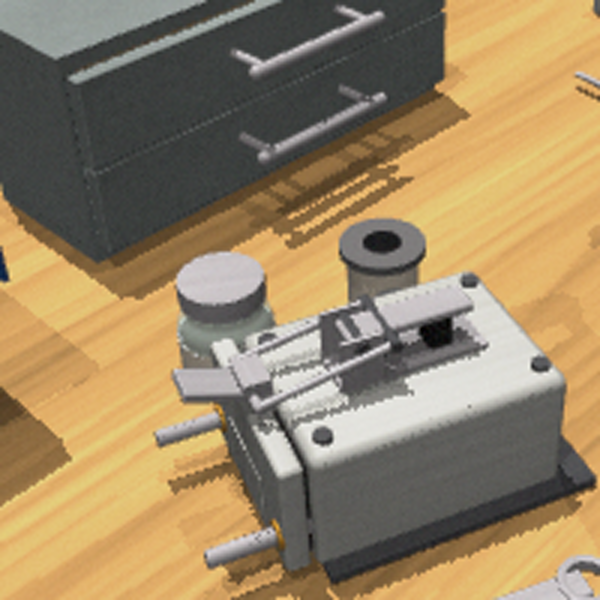

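View pics/top19.png

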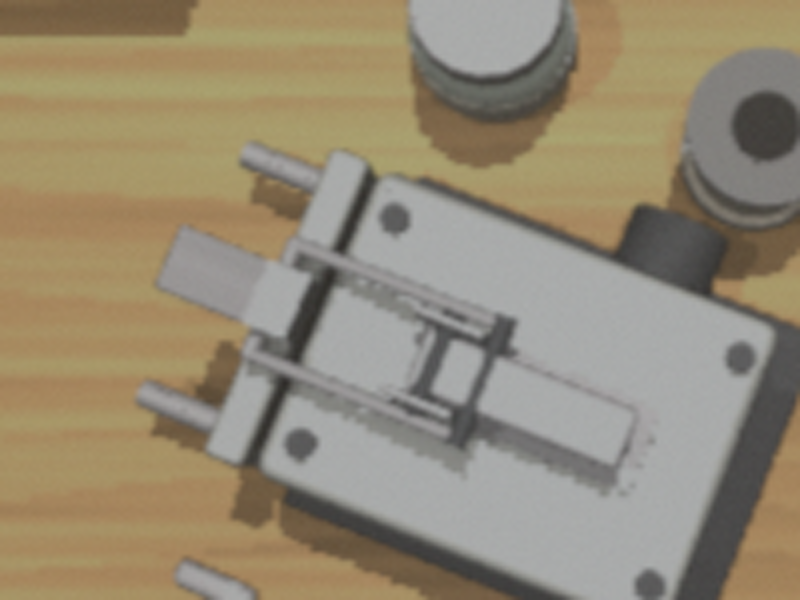

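```bash
python3 -c "
from h import *
a=snap('top');b=snap('side')
T=lambda u,v:(120+(u+.5)/4-.5,150+(v+.5)/4-.5)
S=lambda u,v:(150+(u+.5)/3-.5,120+(v+.5)/3-.5)
for u,v in [(333,151),(208,451),(240,465),(368,168)]: print(toH(onz(a,*T(u,v),.08)).round(1))
for n,t,s in [('tipA',(638,410),(453,292)),('tipB',(616,466),(474,306)),('barA',(290,243),(232,353)),('barB',(247,352),(256,406))]:
  p,e=tri(a,T(*t),b,S(*s)); print(n,toH(p).round(1),round(e*1e3,1))
for n,u,v,z in [('jar',0,0,.07)]: pass
where()"
```

```text
[53.2 61.8 80. ]
[-53.5  61.   80. ]
[-53.8  49.5  80. ]
[52.2 48.8 80. ]
tipA [ 10.5 -64.2 101.1] 0.3
tipB [ -9.1 -65.2 105.2] 1.8
barA [18.3 59.2 97.6] 0.7
barB [-19.   59.4  92.6] 0.2
t 15.18 H [  -0.5 -188.   255.2] rot(yaw.. xyz deg) [-0.1  0.1 -0.1] F_H [ 0.2 -0.  -0.8] open 0.009
```

```bash
python3 -c "
from h import *
print(r.finish_job())"
```

```text
the job is handed in; nothing more can be done
None
```

The filter housing is closed and latched, and I handed the job in at about 15 s of the 67 s allowed. No verdict was reported.

- **What I did:**
  - I pushed the cover home with closed fingers, at about 7 N when it met the gasket.
  - I swung the hook over by its tab, lowered it behind the keeper and pulled it back until the bar met the post (about 12 N).
  - I let go and the hook stayed caught with the lever still up at roughly 1.1 rad. Then I pressed the lever flat (about 19 N at its rest) and drew the arm clear.
- **Last checks (from the cameras):**
  - The lever stayed flat after the arm left; its tip was within a few mm of the flat position.
  - The cover gap came out at about 2 to 3 mm, against 3 mm expected when latched.
  - The bar was about 2 mm from its seat, inside the 5 mm limit.
  - The jar and cartridge look unmoved by eye in the last images, but I did not re-measure them. Only part of the wrench was in the final crops, though nothing went near it.
- **Disagreements:**
  - Heights read at single points differed by up to about 5 mm left to right: 101 and 105 mm at the lever tip, 98 and 93 mm at the bar. I put this down to picking edge pixels.
  - One early reading of the tab's end also came out about 8 mm short of the given length.

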